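# Lock the collar of a solvent filter holder

## Robot

A 6-joint arm with a two-finger parallel gripper is mounted at the origin on the work surface. World frame = base frame: x ahead of the robot, y to its left, z up, the work surface at z = 0. Lengths are in m, angles in rad, forces in N, time in s.
With the tool pointing down it reaches from about 0.25 to 0.775 m from the base axis. Payload 4 kg.
Tool frame: the origin (TCP) lies at the very end of the fingers, on their centre line; the grasp point (between the pads) lies 19 mm behind it; z points along the fingers, y is the line along which they close (so a half turn about z gives the same grasp; the last joint's range is limited). The gripper opens to 94 mm and grips with 3 to 60 N. Pads are 16 mm wide; open, the fingers measure 119 mm over their backs; the gripper's body (75 mm by 177 mm) begins 78 mm behind the grasp point.
Start: joints at [-1.423, 0.087, 1.371, -0, 1.684, -0.103], TCP at [0.136, -0.533, 0.206] pointing down, gripper open.
Joint ranges: [-3.1, 3.1], [-0.76, 2.03], [0.27, 2.55], [-1.08, 4.22], [0.17, 2.65], [-2.57, 2.57]. Speed limits (rad/s): [2.79, 2.79, 3.14, 3.14, 3.14, 3.14].

## Interface

Orientations are given as [roll, pitch, yaw] about the fixed x, y, z axes, in that order (R = Rz(yaw) Ry(pitch) Rx(roll)).
In Python, from bench import robot gives the robot as it stands. The module is installed in compiled form; this text tells all that it offers.
- The arm moves only by the tool move_arm, never from a script. Its argument "deltas" is one flat list of numbers, 7 for each row, row after row: the turn, a rotation vector about the tool's x, y, z in rad, then the shift along the tool's x, y, z in cm, then the closure, from -1 (fully open) to 1 (shut). A call has 1 to 8 rows; each row is the pose to reach, as a shift and turn from the pose commanded when the call began, along the tool's axes at that moment; what a row does not reach only later rows make up. A row lasts 1/10 s, in which the tool goes at most 50 mm and 8.59 degrees, less where a joint would pass 70% of its speed; a pose out of reach is approached as far as the arm can. A call with a gripper value outside its range is refused whole. The fingers move at their own pace and stop on an object; the grip force is fixed at half the most. Time passes only in rows, so rows that repeat a pose let the fingers close. It gives the time, the measured TCP pose, the force, the opening and the grip force at its end, in the units of the state.
- robot.get_obs(): the state, without advancing time (a new reading comes with each control period).
- robot.snapshot(name): name is "scene" or "top" or "wrist"; returns a dict with "image" (480x640x3 uint8, red, green, blue), "depth" (480x640 float32, m along the optical axis (not along the pixel's ray), 0 where there is no reading), "fov_y" (degrees; the focal length in pixels is half the picture's height over the tangent of half this angle, whatever the lens; pixels are square), "cx", "cy" (the principal point, pixels), "D" ([k1, k2, p1, p2, k3] as OpenCV has them; the pictures are not rectified), "origin" and "orientation" of the camera in the world; the wrist camera has in their place "T_tool_cam" (4x4, takes a point from camera to tool coordinates, whose origin is the TCP and whose axes are the flange's). Camera axes: x right, y up, looking along -z (the intrinsics and any distortion apply to the point x, -y, -z); pixel columns grow to the right and rows downward; lengths in m; the calibration is good to about 2 mm. A picture is of the moment at which its call begins: read the wrist's pose just before it.
- robot.close_job(): hands the job in; it is judged then, once.
The state is a dict: "time": time; "joint_positions": joint angles; "qvel": joint speeds; "joint_torque": joint torques, N m; "tool_pos": TCP position; "ee_rot": TCP orientation; "wrist_force": force on the tool from outside, world axes, zero at the start; "wrist_torque": the same for the moment, N m; "width": finger opening in m; "finger_force": force on a finger pad.
Only numpy, scipy, OpenCV 4.12 (cv2) and the standard library are available. Lean on these libraries where they do the work, as an engineer would, in place of code of your own. Each camera call takes 0.05 s, during which the arm holds its last target. There are 200 camera calls.

## Task

Take the blue solvent-filter holder by its square body (never carry it by the collar) and set it fully down into the square pocket of the dark holding block, then let go. With the block keeping it from turning, take the holder again by its aluminium lock collar and turn only the collar clockwise, seen from above, until its red index line meets the yellow locked mark, where it stops. Leave the small black vent knob in the middle at its setting, leave the holder locked and seated in the block, and do not disturb the bottle, the beaker or the mouse.

Things in the scene. Friction and masses are not known exactly. Their poses are not given: they have to be found in the camera images.
- holder_mid (a point): Middle of the loose filter holder, on its axis, 33 mm above its underside. 0.55 kg or so, upright, 87 mm tall: blue square body 56 x 56 mm, 46 mm high (x, y square to its faces, z up), then steel neck 34 mm across up to 56 mm, lock collar, vent knob. Carry it by two opposite faces of the body, fingers clear of its lowest 12 mm, which go into the pocket.
- holder_foot (a point): Centre of the underside of the filter holder; axes as holder_mid. On the body's top, at the +x +y corner, is the yellow locked mark; a white mark shows the fully open side.
- collar_mid (a point): Centre of the aluminium lock collar, on the holder's axis, 65.5 mm above the underside. Round, knurled, 46 mm diameter, from 56 to 75 mm up: grip across any diameter, fingertips above the square body's top (46 mm up). The frame turns with the collar; x points along its red index line.
- collar (a joint): Collar angle, rad: 0 fully open, grows clockwise seen from above, 2.4 at the end stop, where the red line meets the yellow mark (locked). Starts between 0 and 0.4. Stiff (0.6 N m): grip firmly, check whether it slipped; it stays where left. More turn than most wrists do in one grasp: let go and take it again.
- vent (a joint): Angle of the black vent knob on the holder, rad, clockwise positive. It is at its setting, about 0, and turns very easily; it must stay within 0.2 rad of 0.
- vent_top (a point): Centre of the top face of the black vent knob (23 mm diameter, 11 mm tall, above the collar), 86.5 mm above the holder's underside.
- pocket_floor (a point): Centre of the floor of the square pocket in the holding block. The block is a dark steel plate 130 x 130 x 18 mm fixed to the bench; the pocket is 59 x 59 mm, 10 mm deep, with its mouth bevelled by 4 mm, its floor 8 mm above the bench. x and y are square to the pocket's sides, z up. The holder fits in any of its four quarter turns.
- waste_bottle: Amber bottle with a black cap, 72 mm diameter, 160 mm tall, origin at the centre of its underside. Bystander.
- beaker: Small empty glass beaker, 60 mm diameter at the rim, 70 mm tall, origin at the centre of its underside. Bystander.
- mouse: Black computer mouse, 100 x 60 x 31 mm, origin at the centre of its underside. Bystander.

How it is judged:
On the way, in this order (a step that is already met when the one before it is completed fails the run):
1. the holder stands fully down in the pocket, let go, its collar not yet locked (horizontal distance between holder_foot and pocket_floor below 0.006 m and z of holder_foot in the frame of pocket_floor below 0.003 m and angle between holder_foot's own z axis and vertical below 0.06 rad and contact force between the fingers and holder below 0.5 N and value of joint collar below 1.2 rad), for 0.2 s.
2. the collar is turned to its locked mark with the holder seated in the pocket (horizontal distance between holder_foot and pocket_floor below 0.006 m and z of holder_foot in the frame of pocket_floor below 0.003 m and angle between holder_foot's own z axis and vertical below 0.06 rad and value of joint collar above 2.28 rad), for 0.2 s.
At the end, for the whole second after the job is handed in: Holder seated: underside within 3 mm of the pocket floor, 6 mm of its centre, upright within 0.06 rad; collar at 2.28 rad or more; vent knob within 0.2 rad of 0; bottle, beaker and mouse within 30 mm of their starts and upright within 0.2 rad (all of step 2 and value of joint vent between -0.2 and 0.2 rad and distance of each of waste_bottle, beaker, mouse from where it was at the start of the episode below 0.03 m and angle between each of waste_bottle, beaker, mouse's own z axis and vertical below 0.2 rad); the robot touches nothing.
It fails at once if the holder is lifted or carried by its collar (held by it with more than 5 N while 25 mm or more above the bench) (height (world z) of holder_foot above 0.025 m and contact force between the fingers and collar above 5 N).
It fails at once if the vent knob is turned more than 0.2 rad off its setting (not (value of joint vent between -0.2 and 0.2 rad)).
It fails at once if the amber waste bottle is moved more than 30 mm or tipped (not (distance of waste_bottle from where it was at the start of the episode below 0.03 m and angle between waste_bottle's own z axis and vertical below 0.2 rad)).
It fails at once if the beaker is moved more than 30 mm or tipped (not (distance of beaker from where it was at the start of the episode below 0.03 m and angle between beaker's own z axis and vertical below 0.2 rad)).
It fails at once if the computer mouse is moved more than 30 mm or tipped (not (distance of mouse from where it was at the start of the episode below 0.03 m and angle between mouse's own z axis and vertical below 0.2 rad)).
It also fails if it takes over 58 s, if anything falls off the work surface, if the arm or the gripper's body presses on something with over 40 N, if the wrist force passes 120 N, or if a joint passes its speed limit or range.

## Working session

There is one attempt and no reset: what is moved stays moved. The work goes in short steps, Python scripts to look and compute and a tool call to move; the robot and the scene stay as the last step left them, time stands still between calls to the robot, and variables do not carry over. Pictures are saved under pics/ and viewed, at most 10 in all, crops included, and the job is handed in when it is done.

Besides the shell and the picture viewer there is one more tool, called after ">>>" by a JSON object that holds its "name" and its "arguments". move_arm: Moves the arm, as the interface text tells. Its arguments: {"type":"object","properties":{"deltas":{"type":"array","items":{"type":"number"}}},"required":["deltas"]}

```bash
mkdir -p pics
cat > h.py <<'E'
import numpy as np, cv2, pickle
from bench import robot
from scipy.spatial.transform import Rotation as R
def snap(cam,fn):
    o=robot.get_obs(); s=robot.snapshot(cam); s['obs']=o
    pickle.dump(s,open(f'{fn}.pkl','wb')); return s
def pose(s):
    if 'T_tool_cam' in s:
        T=np.eye(4);T[:3,:3]=rot(s['obs']['ee_rot']);T[:3,3]=s['obs']['tool_pos'];return T@np.array(s['T_tool_cam'])
    T=np.eye(4);T[:3,:3]=rot(s['orientation']);T[:3,3]=s['origin'];return T
def rot(r):
    r=np.array(r,float)
    return r if r.shape==(3,3) else R.from_euler('xyz',r).as_matrix()
def rays(s,uv):
    f=240/np.tan(np.radians(s['fov_y'])/2);K=np.array([[f,0,s['cx']],[0,f,s['cy']],[0,0,1]])
    p=cv2.undistortPoints(np.array(uv,float).reshape(-1,1,2),K,np.array(s['D'],float))[:,0]
    return np.c_[p[:,0],-p[:,1],-np.ones(len(p))]
def onplane(s,uv,z):
    T=pose(s);d=rays(s,uv)@T[:3,:3].T;return T[:3,3]+d*((z-T[2,3])/d[:,2])[:,None]
def cloud(s):
    v,u=np.mgrid[:480,:640];r=rays(s,np.c_[u.ravel(),v.ravel()])
    T=pose(s);return (r*s['depth'].ravel()[:,None]@T[:3,:3].T+T[:3,3]).reshape(480,640,3)
E
python3 - <<'E'
from h import *
for c in ('scene','top'):
    s=snap(c,c);cv2.imwrite(f'pics/{c}.png',s['image'][...,::-1]);print(c,s['fov_y'],s['origin'],s['orientation'],s['D'])
print(robot.get_obs())
E
```

```text
scene 49.23846485949744 [1.19418236 0.57853303 0.96866965] [0.75171429 0.00768952 2.32726449] [-0.04114525  0.          0.          0.          0.        ]
top 49.22673727084752 [0.45861967 0.00855072 1.31265198] [ 1.23894836e-01  1.50670809e-03 -1.58238460e+00] [-0.00180422  0.          0.          0.          0.        ]
{'time': 0.1, 'joint_positions': array([-1.42310213e+00,  8.78709383e-02,  1.37206424e+00, -4.19529818e-05,
        1.68360447e+00, -1.03140188e-01]), 'qvel': array([ 0.00140781, -0.00077433, -0.0026839 ,  0.00109025,  0.0017803 ,
       -0.0001131 ]), 'joint_torque': array([ 1.30156244e-03, -3.41255450e+01, -3.03301013e+01,  7.19517027e-02,
        3.04344005e-02, -1.02241361e-04]), 'tool_pos': array([ 0.13640482, -0.53231557,  0.2044465 ]), 'ee_rot': array([-3.13965172e+00, -1.58983151e-04,  2.50829546e-01]), 'wrist_force': array([-0.0671733 , -0.1088063 , -0.24600137]), 'wrist_torque': array([-0.07903627, -0.03692873,  0.07084688]), 'finger_force': 0.0, 'width': 0.09395253554293281}
```

View pics/top.png

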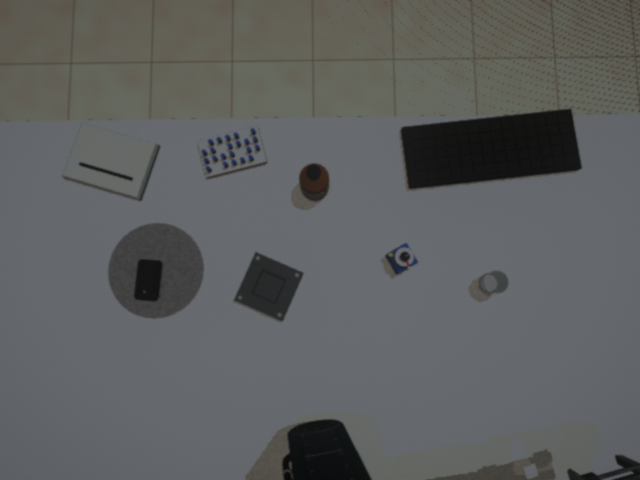

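View pics/scene.png

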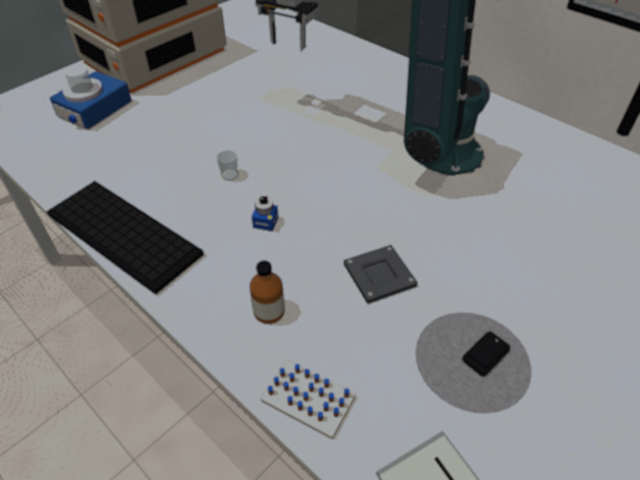

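The top view shows the block with corners at (257,253), (302,271), (283,320), (235,301). The holder is near (402,259), the bottle at (314,182), the beaker at (490,283) and the mouse at (148,280).

Run:
```python
from h import *
s=pickle.load(open('top.pkl','rb'))
c=onplane(s,[[257,253],[302,271],[283,320],[235,301]],0.018);print(c,c.mean(0))
d=np.roll(c,-1,0)-c;print(np.degrees(np.arctan2(d[:,1],d[:,0]))%90)
C=cloud(s);im=s['image'].astype(int)
hs=C[235:290,370:435];z=hs[...,2];
for lo,hi in((.035,.05),(.068,.08),(.08,.095)):
    p=hs[(z>lo)&(z<hi)];print(lo,len(p),p.mean(0),cv2.minAreaRect(p[:,:2].astype(np.float32)*1000))
print(onplane(s,[[314,175],[490,283]],.1)) 
cr=cv2.resize(s['image'][228:292,362:446],(787,600),interpolation=cv2.INTER_CUBIC)[...,::-1]
cv2.imwrite('pics/hold.png',cv2.convertScaleAbs(cr,alpha=1.6))
```

```text
[[0.59576335 0.17494625 0.018     ]
 [0.54968863 0.06341947 0.018     ]
 [0.43027168 0.11066383 0.018     ]
 [0.47782672 0.22852053 0.018     ]] [0.51338759 0.14438752 0.018     ]
[67.55315998 68.41499706 68.02597947 65.56944629]
0.035 184 [ 0.57359737 -0.17360663  0.04649562] ((576.8053588867188, -180.05262756347656), (57.31194305419922, 56.80929183959961), 28.865581512451172)
0.068 209 [ 0.57630607 -0.17866096  0.07606407] ((577.2200927734375, -179.0832977294922), (46.031150817871094, 44.33252716064453), 53.22056579589844)
0.08 98 [ 0.57764179 -0.17974827  0.08633322] ((578.108154296875, -180.8371124267578), (40.036865234375, 42.07465362548828), 66.43489837646484)
[[ 0.77140705  0.03002762  0.1       ]
 [ 0.51108679 -0.37410267  0.1       ]]
```

View pics/hold.png

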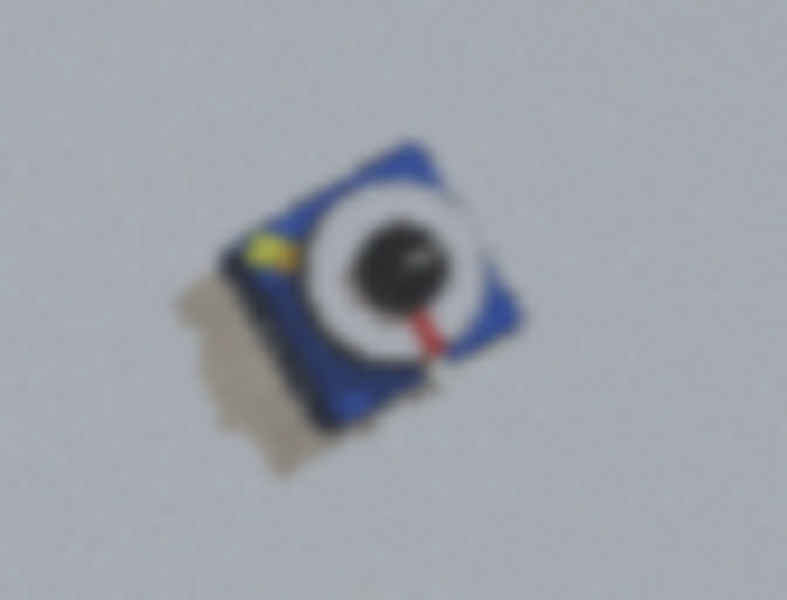

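The holder is at about (0.5775, -0.180), yaw about 30°, and the collar at about 0.17 rad. The block is at (0.513, 0.144), yaw about 67.5°. I'll approach above the holder.

>>> {"name": "move_arm", "arguments": {"deltas": [0,0,-0.273,51.5,-23.1,0,-1,0,0,-0.273,51.5,-23.1,0,-1,0,0,-0.273,51.5,-23.1,0,-1,0,0,-0.273,51.5,-23.1,0,-1,0,0,-0.273,51.5,-23.1,0,-1,0,0,-0.273,51.5,-23.1,0,-1,0,0,-0.273,51.5,-23.1,0,-1,0,0,-0.273,51.5,-23.1,0,-1]}}

```text
time: 0.9
tool_pos: [0.4505, -0.2819, 0.2051]
ee_rot: [-3.141, 0.0, 0.524]
wrist_force: [0.3, -0.5, -0.1]
width: 0.0941
finger_force: 0.0
```

>>> {"name": "move_arm", "arguments": {"deltas": [0,0,0,16.1,-2.5,0,-1,0,0,0,16.1,-2.5,0,-1,0,0,0,16.1,-2.5,0,-1,0,0,0,16.1,-2.5,0,-1,0,0,0,16.1,-2.5,0,-1,0,0,0,16.1,-2.5,0,-1]}}

```text
time: 1.5
tool_pos: [0.5754, -0.1822, 0.205]
ee_rot: [-3.141, 0.002, 0.523]
wrist_force: [-0.6, -0.8, 0.1]
width: 0.0939
finger_force: 0.0
```

Run:
```python
from h import *
s=snap('wrist','w1');print(s['obs']['tool_pos'],s['obs']['ee_rot'],pose(s))
cv2.imwrite('pics/w1.png',cv2.convertScaleAbs(s['image'][...,::-1],alpha=1.4))
C=cloud(s);z=C[...,2];near=np.hypot(C[...,0]-.5775,C[...,1]+.18)<.06
for lo,hi in((.04,.05),(.071,.079),(.083,.09)):
    p=C[near&(z>lo)&(z<hi)];print(lo,len(p),np.median(p[:,2]) if len(p) else '',cv2.minAreaRect(p[:,:2].astype(np.float32)*1000) if len(p) else '', cv2.minEnclosingCircle(p[:,:2].astype(np.float32)*1000) if len(p) else '')
```

```text
[ 0.5754429  -0.18223274  0.20500684] [-3.14125092e+00  1.69321921e-03  5.23244139e-01] [[ 4.98417380e-01  8.37144496e-01  2.25320235e-01  6.40768628e-01]
 [-8.66936997e-01  4.81468243e-01  1.28874255e-01 -1.46034487e-01]
 [-5.98163930e-04 -2.59571617e-01  9.65723676e-01  3.83276248e-01]
 [ 0.00000000e+00  0.00000000e+00  0.00000000e+00  1.00000000e+00]]
0.04 1039 0.04488466521403339 ((578.875244140625, -183.14036560058594), (56.14262390136719, 56.154945373535156), 29.011686325073242) ((578.929443359375, -183.04043579101562), 38.045997619628906)
0.071 1352 0.07414845261378722 ((578.7571411132812, -183.21902465820312), (46.863914489746094, 46.06163024902344), 75.76564025878906) ((579.080810546875, -183.29373168945312), 23.682926177978516)
0.083 480 0.08559721556377664 ((579.081787109375, -183.07522583007812), (22.053998947143555, 22.116840362548828), 49.3665885925293) ((579.0007934570312, -183.20530700683594), 11.394672393798828)
```

View pics/w1.png

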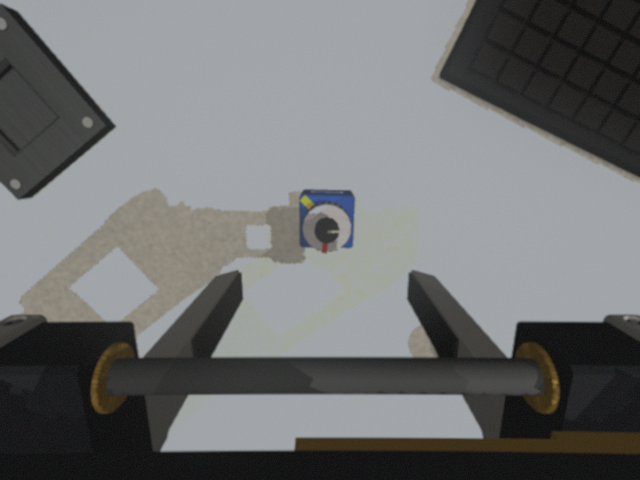

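The wrist view shows the holder at about (327,220). Its depth fit gives (0.579, -0.183) and yaw 29°.

>>> {"name": "move_arm", "arguments": {"deltas": [0,0,0.017,0.25,0.26,3,-1,0,0,0.017,0.25,0.26,7,-1,0,0,0.017,0.25,0.26,11,-1,0,0,0.017,0.25,0.26,14,-1,0,0,0.017,0.25,0.26,17,-1,0,0,0.017,0.25,0.26,18.5,-1,0,0,0.017,0.25,0.26,18.8,-1,0,0,0.017,0.25,0.26,18.8,-1]}}

```text
time: 2.35
tool_pos: [0.5797, -0.1835, 0.0183]
ee_rot: [3.141, -0.0, 0.505]
wrist_force: [0.4, -0.4, 0.2]
width: 0.094
finger_force: 0.0
```

>>> {"name": "move_arm", "arguments": {"deltas": [0,0,0,0,0,0,1,0,0,0,0,0,0,1,0,0,0,0,0,0,1,0,0,0,0,0,0,1,0,0,0,0,0,0,1,0,0,0,0,0,0,1,0,0,0,0,0,0,1,0,0,0,0,0,0,1]}}

```text
time: 3.15
tool_pos: [0.5797, -0.1818, 0.0178]
ee_rot: [-3.141, -0.0, 0.507]
wrist_force: [-1.9, 3.5, 4.2]
width: 0.056
finger_force: 30.0
```

>>> {"name": "move_arm", "arguments": {"deltas": [0,0,0,0,0,-1,1,0,0,0,0,0,-3,1,0,0,0,0,0,-6,1,0,0,0,0,0,-9,1,0,0,0,0,0,-11,1,0,0,0,0,0,-12,1,0,0,0,0,0,-12,1,0,0,0,0,0,-12,1]}}

```text
time: 3.95
tool_pos: [0.5788, -0.1823, 0.1353]
ee_rot: [-3.139, 0.002, 0.507]
wrist_force: [-0.1, 0.6, -7.2]
width: 0.0557
finger_force: 30.0
```

Run:
```python
from h import *
o=robot.get_obs();p=o['tool_pos'];y=o['ee_rot'][2];d=np.array([.513,.144])-p[:2]
print(p,y,o['width'],d@[np.cos(y),np.sin(y)],d@[np.sin(y),-np.cos(y)],1.178-y)
s=snap('wrist','w2')
C=cloud(s);z=C[...,2]
m=(np.hypot(C[...,0]-.513,C[...,1]-.144)<.1)&(z>.010)&(z<.026)
q=C[m];print(m.sum(),q[:,2].mean(),cv2.minAreaRect(q[:,:2].astype(np.float32)*1000))
```

```text
[ 0.57883673 -0.18229917  0.13534509] 0.5066175619951485 0.055682628515920644 0.10076066133288139 -0.31725843304527673 0.6713824380048514
3219 0.01647440740228946 ((534.3750610351562, 77.0672836303711), (89.58163452148438, 44.01252746582031), 15.059547424316406)
```

>>> {"name": "move_arm", "arguments": {"deltas": [0,0,-0.05,0.6,-2,0,1,0,0,-0.15,2,-6,0,1,0,0,-0.27,3.5,-11,0,1,0,0,-0.38,5.1,-16,0,1,0,0,-0.48,6.7,-21,0,1,0,0,-0.58,8.2,-26,0,1,0,0,-0.64,9.3,-30,0,1,0,0,-0.67,10.1,-31.7,0,1]}}

```text
time: 4.8
tool_pos: [0.5108, 0.1487, 0.136]
ee_rot: [-3.137, -0.001, 1.185]
wrist_force: [0.8, -0.3, -6.6]
width: 0.0558
finger_force: 30.0
```

Run:
```python
from h import *
s=snap('wrist','w3')
print(s['obs']['tool_pos'],s['obs']['ee_rot'],s['obs']['width'],s['obs']['qvel'])
cv2.imwrite('pics/w3.png',cv2.convertScaleAbs(s['image'][...,::-1],alpha=1.8))
```

```text
[0.51082142 0.14865788 0.13596324] [-3.13686734e+00 -7.52739029e-04  1.18463651e+00] 0.05577155168101783 [ 0.32375836  0.09203419 -0.09560232 -0.07594209 -0.01321297  0.05425445]
```

View pics/w3.png

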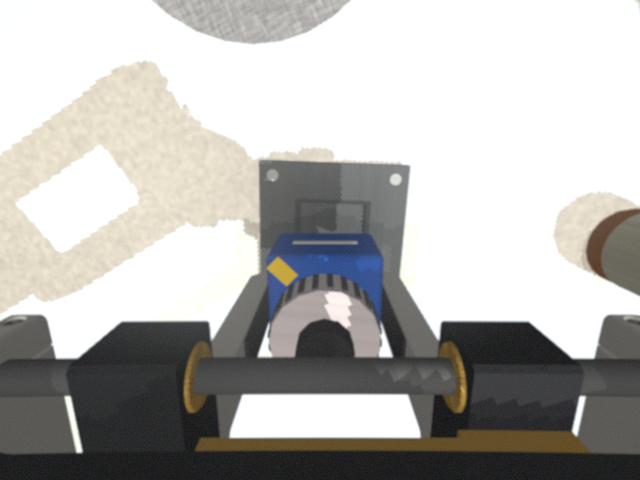

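The wrist view shows the block's far edge from (260,160) to (409,165) and the pocket's far edge at row ~200. The arm was still drifting, so I'll let it settle and fit the block and the held holder.

>>> {"name": "move_arm", "arguments": {"deltas": [0,0,0,0,0,0,1,0,0,0,0,0,0,1,0,0,0,0,0,0,1]}}

```text
time: 5.15
tool_pos: [0.514, 0.1428, 0.1369]
ee_rot: [-3.141, 0.001, 1.176]
wrist_force: [0.2, 0.4, -6.5]
width: 0.0559
finger_force: 30.0
```

Run:
```python
from h import *
s=snap('wrist','w4');o=s['obs']
print(o['tool_pos'],o['ee_rot'],o['qvel'])
C=cloud(s);z=C[...,2]
yaw=1.178;X=np.array([np.cos(yaw),np.sin(yaw)]);Y=np.array([-np.sin(yaw),np.cos(yaw)])
m=(np.hypot(C[...,0]-.513,C[...,1]-.144)<.12)&(z>.010)&(z<.03)
q=C[m];print('block',len(q),np.median(q[:,2]));u,v=(q[:,:2]@X),(q[:,:2]@Y)
print('u max',u.max(),'v',v.min(),v.max())
# side edges and far edge line fits
def fit(a,b,sgn,lo,hi):
    bs=np.linspace(lo,hi,15);P=[]
    for i in range(14):
        k=(a>=bs[i])&(a<bs[i+1])
        if k.sum()>5:P.append(((bs[i]+bs[i+1])/2,sgn*(sgn*b[k]).max()))
    P=np.array(P);c=np.polyfit(P[:,0],P[:,1],1);print('slope',c[0],'at mid',np.polyval(c,P[:,0].mean()),P[:,0].mean(),np.std(P[:,1]-np.polyval(c,P[:,0])))
um=u.max();vc=(v.min()+v.max())/2
fit(v,u,1,vc-.05,vc+.05);fit(u,v,1,um-.045,um-.005);fit(u,v,-1,um-.045,um-.005)
h=C[(z>.14)&(z<.166)&(np.hypot(C[...,0]-.513,C[...,1]-.144)<.045)]
print('body top',len(h),np.median(h[:,2]))
k=C[(z>.185)&(z<.20)&(np.hypot(C[...,0]-.513,C[...,1]-.144)<.04)];print('collar',len(k),np.median(k[:,2]))
f=s['depth'];cv2.imwrite('pics/w4.png',s['image'][...,::-1])
print(onplane(s,[[260,160],[409,165]],.018))
uu,vv=C[...,:2]@X,C[...,:2]@Y
for hh,n in((h,'body'),): print(n,(hh[:,:2]@X).min(),(hh[:,:2]@X).max(),(hh[:,:2]@Y).min(),(hh[:,:2]@Y).max(), 'tool',o['tool_pos'][:2]@X,o['tool_pos'][:2]@Y)
# pocket floor
pf=C[m];k=pf[(pf[:,2]<.0125)];print('floor',len(k))
```

```text
[0.51401682 0.14275441 0.13685131] [-3.14086374e+00  1.00101552e-03  1.17555015e+00] [-0.01066782 -0.00122262 -0.00732198  0.00376766 -0.00126721  0.0005024 ]
block 10196 0.017121352998829636
u max 0.3967261859629156 v -0.48754047585559074 -0.35496898420976986
slope 0.030608346944648118 at mid 0.3953347722268999 -0.4212547300326803 0.0001975838633371865
slope -0.03458758561384713 at mid -0.35748239558089717 0.37172618596291557 0.0002721067325288476
slope -0.030802674259208587 at mid -0.48673409951167845 0.37172618596291557 0.0002327327532098272
body top 5929 0.16347524539665445
collar 7210 0.19307967413502386
[[0.48841646 0.22346902 0.018     ]
 [0.60437831 0.1703398  0.018     ]]
body 0.3180780022815477 0.3556553302766979 -0.4604922919228268 -0.38097086363379273 tool 0.32863446782974237 -0.42022791593349484
floor 45
```

Run:
```python
from h import *
from scipy.optimize import least_squares
s=pickle.load(open('w4.pkl','rb'));o=s['obs'];C=cloud(s);z=C[...,2]
y=o['ee_rot'][2];p=o['tool_pos'][:2];X=np.array([np.cos(y),np.sin(y)]);Y=np.array([-np.sin(y),np.cos(y)])
a=(C[...,:2]-p)@X;b=(C[...,:2]-p)@Y
near=(abs(a)<.05)&(abs(b)<.027)
m=near&(z>.1605)&(z<.166)
# far edge of body top
bs=np.linspace(-.022,.022,12);P=[(x:=(bs[i]+bs[i+1])/2,a[m&(b>=bs[i])&(b<bs[i+1])].max()) for i in range(11)]
P=np.array(P);c=np.polyfit(P[:,0],P[:,1],1);print('body far edge a',c,np.round(P[:,1],4))
m=(abs(a)<.03)&(abs(b)<.027)&(z>.1895)&(z<.196)
A=a[m];B=b[m];print(len(A),B.min(),B.max(),A.min(),A.max())
th=np.linspace(-.1,np.pi+.1,60)
pts=[]
for t in np.linspace(-1.2,1.2,25):
    d=A*np.cos(t)+B*np.sin(t); pts.append((t,d.max()))
pts=np.array(pts)
r=least_squares(lambda q:q[0]*np.cos(pts[:,0])+q[1]*np.sin(pts[:,0])+q[2]-pts[:,1],[0,0,.023]);print('collar support fit',r.x,abs(r.fun).max())
X2=np.array([.5153,.1443])-p;print('to pocket: tool x',X2@X,'tool y',-X2@Y,'turn',y-1.1465)
```

```text
body far edge a [-0.00314786  0.02626657] [0.0263 0.0263 0.0264 0.0264 0.0263 0.026  0.0263 0.0262 0.0265 0.0262
 0.0262]
4931 -0.023995691354172195 0.026982340227930883 -0.009478701173416672 0.022107207620521607
collar support fit [-0.00144461 -0.00038564  0.02347163] 0.0005243112805511166
to pocket: tool x 0.0019204948952350176 tool y 0.0005891420121756985 turn 0.029050151592553863
```

>>> {"name": "move_arm", "arguments": {"deltas": [0,0,0.029,0.35,0.02,2,1,0,0,0.029,0.35,0.02,4.5,1,0,0,0.029,0.35,0.02,7,1,0,0,0.029,0.35,0.02,8.5,1,0,0,0.029,0.35,0.02,9.3,1,0,0,0.029,0.35,0.02,9.6,1,0,0,0.029,0.35,0.02,9.6,1,0,0,0.029,0.35,0.02,9.6,1]}}

```text
time: 6.0
tool_pos: [0.5168, 0.1468, 0.0428]
ee_rot: [3.14, -0.001, 1.147]
wrist_force: [0.2, 0.8, -6.4]
width: 0.0561
finger_force: 30.0
```

>>> {"name": "move_arm", "arguments": {"deltas": [0,0,0,0,0,0.2,1,0,0,0,0,0,0.4,1,0,0,0,0,0,0.6,1,0,0,0,0,0,0.8,1,0,0,0,0,0,0.8,1]}}

```text
time: 6.5
tool_pos: [0.5153, 0.1468, 0.0329]
ee_rot: [-3.141, 0.001, 1.148]
wrist_force: [-0.1, -0.6, -6.7]
width: 0.0559
finger_force: 30.0
```

>>> {"name": "move_arm", "arguments": {"deltas": [0,0,0,0,0,0.15,1,0,0,0,0,0,0.3,1,0,0,0,0,0,0.45,1,0,0,0,0,0,0.6,1,0,0,0,0,0,0.7,1,0,0,0,0,0,0.7,1]}}

```text
time: 7.1
tool_pos: [0.5156, 0.1468, 0.0262]
ee_rot: [-3.141, 0.0, 1.148]
wrist_force: [-0.7, 0.1, -6.7]
width: 0.0558
finger_force: 30.0
```

>>> {"name": "move_arm", "arguments": {"deltas": [0,0,0,0,0,0.05,1,0,0,0,0,0,0.1,1,0,0,0,0,0,0.1,1,0,0,0,0,0,0.1,1]}}

```text
time: 7.5
tool_pos: [0.5159, 0.1469, 0.0258]
ee_rot: [3.141, -0.0, 1.148]
wrist_force: [-0.3, -0.2, -4.7]
width: 0.0559
finger_force: 30.0
```

>>> {"name": "move_arm", "arguments": {"deltas": [0,0,0,0,0,0,-1,0,0,0,0,0,0,-1,0,0,0,0,0,0,-1,0,0,0,0,0,0,-1,0,0,0,0,0,0,-1,0,0,0,0,0,0,-1]}}

```text
time: 8.1
tool_pos: [0.5159, 0.1469, 0.0256]
ee_rot: [3.141, -0.0, 1.148]
wrist_force: [-0.1, 0.6, -0.4]
width: 0.0935
finger_force: 0.0
```

>>> {"name": "move_arm", "arguments": {"deltas": [0,0,0,-0.15,0,-2,-1,0,0,0,-0.15,0,-5,-1,0,0,0,-0.15,0,-8,-1,0,0,0,-0.15,0,-11,-1,0,0,0,-0.15,0,-11,-1,0,0,0,-0.15,0,-11,-1]}}

```text
time: 8.7
tool_pos: [0.5154, 0.1455, 0.1358]
ee_rot: [3.14, -0.001, 1.148]
wrist_force: [0.7, -0.3, 0.7]
width: 0.0935
finger_force: 0.0
```

Run:
```python
from h import *
s=snap('wrist','w5');o=s['obs'];print(o['tool_pos'],o['ee_rot'],o['qvel'].max())
C=cloud(s);z=C[...,2];near=np.hypot(C[...,0]-.5153,C[...,1]-.1455)<.06
for lo,hi in((.049,.058),(.079,.087),(.090,.098)):
    m=near&(z>lo)&(z<hi);p=C[m];n=p[:,:2].astype(np.float32)*1000
    A=np.c_[p[:,:2],np.ones(len(p))];print(lo,len(p),np.median(p[:,2]),cv2.minAreaRect(n),cv2.minEnclosingCircle(n),'tilt',np.linalg.lstsq(A,p[:,2],rcond=None)[0][:2])
b=s['image'][120:360,190:450];cv2.imwrite('pics/w5.png',cv2.convertScaleAbs(cv2.resize(b,(650,600),interpolation=cv2.INTER_CUBIC)[...,::-1],alpha=1.5))
```

```text
[0.51544523 0.14551779 0.13576098] [ 3.14041022e+00 -6.62176728e-04  1.14779695e+00] 0.04829209793002156
0.049 1556 0.05289143943739266 ((515.7837524414062, 145.54055786132812), (55.20298385620117, 56.01735305786133), 65.76026916503906) ((516.1040649414062, 145.09860229492188), 37.884010314941406) tilt [-0.00589336  0.00292489]
0.079 2241 0.08213910505144528 ((515.51953125, 145.1284942626953), (46.70970916748047, 46.650291442871094), 24.26789093017578) ((515.3021850585938, 144.6855926513672), 23.926273345947266) tilt [-0.00362494 -0.00601807]
0.09 831 0.09365200108538244 ((515.6900634765625, 145.028076171875), (22.277881622314453, 22.061735153198242), 84.04374694824219) ((515.7977905273438, 144.96823120117188), 11.476022720336914) tilt [-8.48856741e-05 -2.75313984e-02]
```

View pics/w5.png

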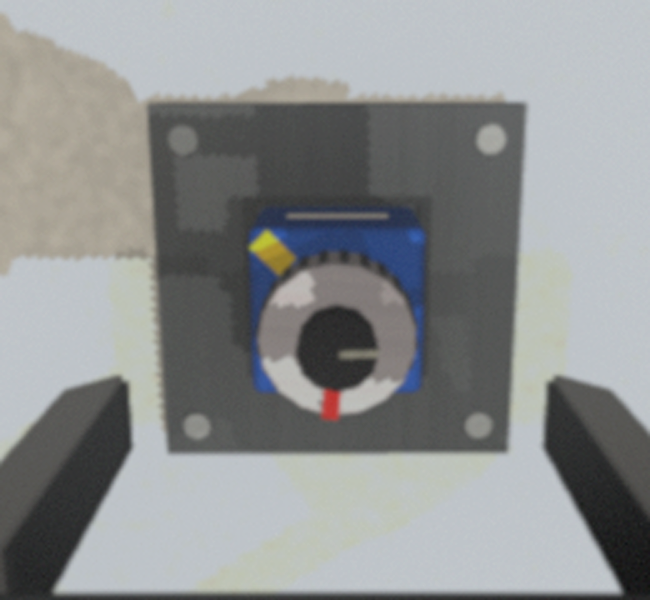

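The holder is seated (body top 0.053–0.054 m), the red line is at about (331,405) and the yellow mark at (272,250) in the crop. I'll wind the wrist back, then descend to the collar.

>>> {"name": "move_arm", "arguments": {"deltas": [0,0,-0.14,0,0,0,-1,0,0,-0.28,0,0,0,-1,0,0,-0.42,0,0.03,0,-1,0,0,-0.56,0,0.03,0,-1,0,0,-0.7,-0.03,0.03,2,-1,0,0,-0.84,-0.03,0.03,4,-1,0,0,-0.98,-0.03,0.03,5,-1,0,0,-1.08,-0.03,0.03,5,-1]}}

```text
time: 9.55
tool_pos: [0.512, 0.1445, 0.0803]
ee_rot: [-3.133, -0.004, 2.233]
wrist_force: [-0.1, 1.3, 0.3]
width: 0.094
finger_force: 0.0
```

>>> {"name": "move_arm", "arguments": {"deltas": [0,0,0,0,0,0.7,-1,0,0,0,0,0,1.5,-1,0,0,0,0,0,2.3,-1,0,0,0,0,0,2.75,-1,0,0,0,0,0,2.75,-1,0,0,0,0,0,2.75,-1]}}

```text
time: 10.15
tool_pos: [0.5154, 0.1451, 0.058]
ee_rot: [3.142, 0.0, 2.228]
wrist_force: [0.8, 0.4, 0.3]
width: 0.0936
finger_force: 0.0
```

>>> {"name": "move_arm", "arguments": {"deltas": [0,0,0,0,0,0,1,0,0,0,0,0,0,1,0,0,0,0,0,0,1,0,0,0,0,0,0,1,0,0,0,0,0,0,1,0,0,0,0,0,0,1,0,0,0,0,0,0,1,0,0,0,0,0,0,1]}}

```text
time: 10.95
tool_pos: [0.5158, 0.1454, 0.0581]
ee_rot: [3.14, 0.0, 2.228]
wrist_force: [2.1, 1.4, -0.2]
width: 0.0456
finger_force: 30.0
```

>>> {"name": "move_arm", "arguments": {"deltas": [0,0,0.06,0,0,0,1,0,0,0.15,0,0,0,1,0,0,0.24,0,0,0,1,0,0,0.33,0,0,0,1,0,0,0.42,0,0,0,1,0,0,0.51,0,0,0,1,0,0,0.6,0,0,0,1,0,0,0.7,0,0,0,1]}}

```text
time: 11.75
tool_pos: [0.5153, 0.1448, 0.058]
ee_rot: [3.141, 0.001, 1.526]
wrist_force: [0.7, 0.2, 0.1]
width: 0.0453
finger_force: 30.0
```

Run:
```python
from h import *
o=robot.get_obs();print(o['tool_pos'],o['ee_rot'],o['wrist_torque'],o['wrist_force'],o['width'])
```

```text
[0.51534278 0.14480745 0.05801712] [3.14141712e+00 1.04429400e-03 1.52579262e+00] [-0.14065257 -0.17237257  0.5957715 ] [0.7043986  0.18528006 0.10532639] 0.045338947213284846
```

Torque reads 0.6 N m, so the collar is turning. I'll continue.

>>> {"name": "move_arm", "arguments": {"deltas": [0,0,0.1,0,0,0,1,0,0,0.2,0,0,0,1,0,0,0.3,0,0,0,1,0,0,0.4,0,0,0,1,0,0,0.5,0,0,0,1,0,0,0.6,0,0,0,1,0,0,0.7,0,0,0,1,0,0,0.8,0,0,0,1]}}

```text
time: 12.55
tool_pos: [0.5149, 0.145, 0.058]
ee_rot: [-3.142, 0.001, 0.726]
wrist_force: [0.7, 1.0, 0.9]
width: 0.0453
finger_force: 30.0
```

>>> {"name": "move_arm", "arguments": {"deltas": [0,0,0.1,0,0,0,1,0,0,0.2,0,0,0,1,0,0,0.3,0,0,0,1,0,0,0.4,0,0,0,1,0,0,0.5,0,0,0,1,0,0,0.55,0,0,0,1,0,0,0.6,0,0,0,1,0,0,0.6,0,0,0,1]}}

```text
time: 13.35
tool_pos: [0.5148, 0.1454, 0.058]
ee_rot: [-3.141, 0.001, 0.129]
wrist_force: [-1.6, 0.6, 1.1]
width: 0.0456
finger_force: 30.0
```

Run:
```python
from h import *
o=robot.get_obs();print(o['tool_pos'],o['ee_rot'],o['wrist_torque'],o['wrist_force'],o['width'],o['joint_positions'])
```

```text
[0.51479592 0.14536972 0.058     ] [-3.14129721e+00  1.00451661e-03  1.29012211e-01] [0.2848161  0.20373482 0.2334744 ] [-1.55042615  0.5866503   1.08143883] 0.04555097797617233 [1.68989010e-01 1.31293891e-01 1.62066117e+00 3.40868935e-04
 1.39062951e+00 1.61071203e+00]
```

>>> {"name": "move_arm", "arguments": {"deltas": [0,0,0.04,0,0,0,1,0,0,0.08,0,0,0,1,0,0,0.12,0,0,0,1,0,0,0.16,0,0,0,1]}}

```text
time: 13.75
tool_pos: [0.5148, 0.1455, 0.058]
ee_rot: [-3.141, 0.001, -0.031]
wrist_force: [-1.1, 1.3, 1.2]
width: 0.0455
finger_force: 30.0
```

Run:
```python
from h import *
s=snap('wrist','w6');o=s['obs'];print(o['tool_pos'],o['ee_rot'],o['wrist_torque'],o['wrist_force'],o['width'])
b=s['image'][200:400,200:440];cv2.imwrite('pics/w6.png',cv2.convertScaleAbs(cv2.resize(b,(720,600),interpolation=cv2.INTER_CUBIC)[...,::-1],alpha=1.6))
```

```text
[0.5147739  0.14546041 0.05796462] [-3.14132614e+00  1.09357325e-03 -3.11316739e-02] [0.38638351 0.20880977 0.57654649] [-1.10062184  1.2766136   1.22598941] 0.04552465004606328
```

View pics/w6.png

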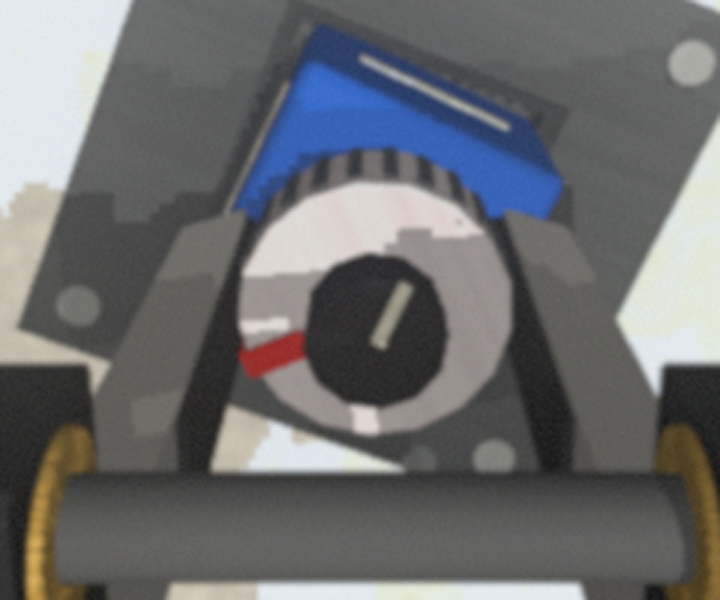

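The red line at (272,355) is near the yellow direction but there is no stop torque yet, and the vent knob is unmoved. I'll continue.

>>> {"name": "move_arm", "arguments": {"deltas": [0,0,0.03,0,0,0,1,0,0,0.06,0,0,0,1,0,0,0.09,0,0,0,1,0,0,0.12,0,0,0,1]}}

```text
time: 14.2
tool_pos: [0.5154, 0.1454, 0.058]
ee_rot: [-3.141, -0.001, -0.152]
wrist_force: [0.4, 1.6, 0.1]
width: 0.0454
finger_force: 30.0
```

Run:
```python
from h import *
s=snap('wrist','w7');o=s['obs'];print(o['tool_pos'],o['ee_rot'],o['wrist_torque'],o['wrist_force'],o['width'])
for n in('w5','w6','w7'):
    s=pickle.load(open(n+'.pkl','rb'));im=cv2.cvtColor(s['image'],cv2.COLOR_RGB2HSV);P=onplane(s,np.array([(u,v) for v in range(480) for u in range(640)]),.083).reshape(480,640,3)
    near=np.hypot(P[...,0]-.5155,P[...,1]-.145)<.026
    m=near&((im[...,0]<8)|(im[...,0]>172))&(im[...,1]>140);q=P[m].mean(0)-[.5155,.145,0];print(n,m.sum(),np.arctan2(q[1],q[0]))
    y=((im[...,0]>20)&(im[...,0]<32)&(im[...,1]>120));P2=onplane(s,np.argwhere(y)[:,::-1],.054);k=np.hypot(P2[:,0]-.5155,P2[:,1]-.145)<.045
    if k.sum(): q=P2[k].mean(0);print('yellow',k.sum(),np.arctan2(q[1]-.145,q[0]-.5155))
```

```text
[0.51541399 0.14544429 0.05802416] [-3.14122129e+00 -5.17464354e-04 -1.51647211e-01] [0.4703641  0.0216104  0.92231068] [0.40522403 1.58250846 0.08639656] 0.04542030944500654
w5 61 -2.079783455624377
yellow 141 1.9300495367302026
w6 173 1.9496038497669665
w7 170 1.856662773116574
```

Torque has risen to 0.92 N m and the red line is at 1.86 rad against 1.93 for the yellow mark, so the stop is reached. I'll nudge slightly, release and lift.

>>> {"name": "move_arm", "arguments": {"deltas": [0,0,0.03,0,0,0,1,0,0,0.03,0,0,0,1,0,0,0.0,0,0,0,1,0,0,0,0,0,0,-1,0,0,0,0,0,0,-1,0,0,0,0,0,0,-1,0,0,0,0,0,0,-1,0,0,0,0,0,0,-1]}}

```text
time: 15.05
tool_pos: [0.5154, 0.1448, 0.0579]
ee_rot: [3.141, -0.0, -0.153]
wrist_force: [-0.1, 0.7, 0.2]
width: 0.0819
finger_force: 0.0
```

>>> {"name": "move_arm", "arguments": {"deltas": [0,0,0,0,0,0,-1,0,0,0,0,0,-1,-1,0,0,0,0,0,-4,-1,0,0,0,0,0,-8,-1,0,0,0,0,0,-10,-1,0,0,0,0,0,-10,-1,0,0,0,0,0,-10,-1]}}

```text
time: 15.75
tool_pos: [0.5153, 0.1451, 0.1581]
ee_rot: [-3.142, -0.001, -0.152]
wrist_force: [-0.2, -0.6, 0.6]
width: 0.0943
finger_force: 0.0
```

Run:
```python
from h import *
s=snap('wrist','w8');o=s['obs'];print(o['tool_pos'],o['ee_rot'],o['wrist_force'],o['width'])
C=cloud(s);z=C[...,2];near=np.hypot(C[...,0]-.5153,C[...,1]-.1455)<.06
for lo,hi in((.049,.058),(.090,.098)):
    p=C[near&(z>lo)&(z<hi)];n=p[:,:2].astype(np.float32)*1000;print(np.median(p[:,2]),cv2.minAreaRect(n))
b=s['image'][100:340,190:450];cv2.imwrite('pics/w8.png',cv2.convertScaleAbs(cv2.resize(b,(650,600),interpolation=cv2.INTER_CUBIC)[...,::-1],alpha=1.5))
```

```text
[0.51528331 0.14509701 0.15807383] [-3.14153367e+00 -6.08649320e-04 -1.52183130e-01] [-0.21588246 -0.62537756  0.57993432] 0.09434218340186644
0.052912055981284706 ((515.3630981445312, 143.1114501953125), (58.17177200317383, 55.672935485839844), 62.975887298583984)
0.09371111012118905 ((515.8405151367188, 144.146240234375), (22.033456802368164, 22.01859474182129), 20.93334197998047)
```

View pics/w8.png

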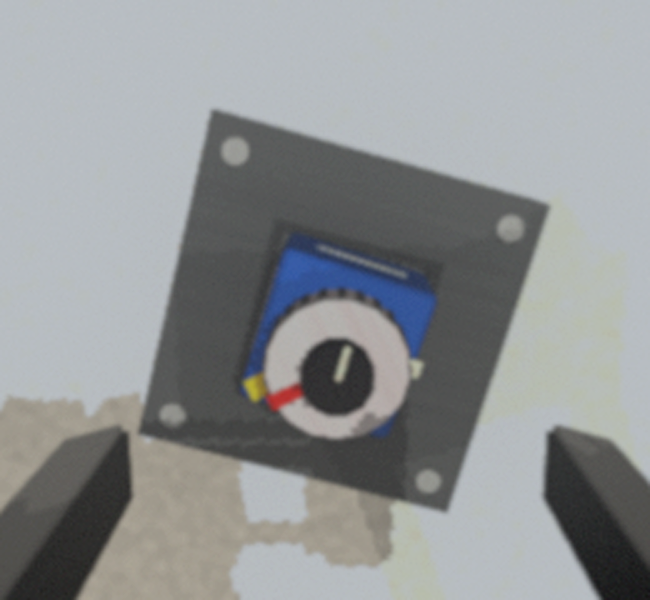

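The red line (285,398) points towards the yellow mark (254,388), the holder is seated and the knob is unmoved. One last check of the angle between them.

Run:
```python
from h import *
s=pickle.load(open('w8.pkl','rb'));im=cv2.cvtColor(s['image'],cv2.COLOR_RGB2HSV)
def a(h,S,z,r,c):
    P=onplane(s,np.argwhere(h&(im[...,1]>S))[:,::-1],z);k=np.hypot(P[:,0]-c[0],P[:,1]-c[1])<r;q=P[k,:2].mean(0)-c;return k.sum(),q,np.arctan2(q[1],q[0])
c=np.array([.5157,.1445]);H=im[...,0].astype(int)
print(a((H<8)|(H>172),140,.082,.026,c),a((H>20)&(H<32),120,.053,.045,c))
```

```text
(np.int64(66), array([-0.00613326,  0.01760226]), np.float64(1.9060772771106294)) (np.int64(55), array([-0.01022504,  0.03009546]), np.float64(1.8983138898720744))
```

```bash
python3 -c "
from bench import robot
print(robot.close_job())"
```

```text
the job is handed in; nothing more can be done
None
```

I set the holder down into the pocket and turned the collar clockwise to its stop (red line within 0.01 rad of the yellow mark); the vent knob looked unturned, the arm kept well clear of the bottle, beaker and mouse, and I handed the job in at about 16 s, with no verdict returned.

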